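# Unpin the jointer's spring guard and hold it open

## Task

Let me look at the jointer's knives: draw the blue-topped locking pin out of the red cutter guard, hang it upright by its collar at the closed end of the notch in the yellow bracket and let go of it, then swing the spring-loaded guard open by its black post to 60 degrees (post over the yellow line). Finish while still holding the guard there, steady, because it springs shut when released; leave everything else on the bench and machine where it is.

Things in the scene. Friction and masses are not known exactly. Their poses are not given: they have to be found in the camera images.
- jointer: Benchtop jointer, fixed: green casting, aluminium bed 160 (x) x 660 (y), bed top 180 above the bench. Origin under its centre at bench level; y along the bed, x across it away from the robot. Steel fence 62 high above the bed along the far edge, near face at x = +90. Cutterhead across the bed at y = 0.
- line_end (a point): Outer end of the thin yellow line on the bed, which runs straight out from below the guard's pivot; at 60 degrees open the axis of the guard's black post stands exactly over the line.
- guard (a joint): Red cutter guard's angle, rad: 0 shut, grows as it turns clockwise seen from above (post moves to the jointer's -y, then towards the robot); stop at 1.6. A spring drives it shut: 0.36 N m shut, 0.83 at 60 degrees (8 N at the post). Plate 8 thick, 3 above the bed. The pin passes through a 13 hole in its lug into a 13 bore in the bed (jointer x = -58, y = +107) and locks it shut.
- guard_pivot (a point): On the guard's vertical turning axis, level with the top of the guard plate (191 above the bench), at x = -58, y = +45 of the jointer. A round boss there, diameter 40, with a cap, rises 10 above the plate.
- guard_post (a point): On the axis of the upright black post on the guard (diameter 20, rises 45 above the plate), 24 above the plate's top; turns with the guard, 102 from the pivot axis. The post can be pinched from above or pushed. With the guard shut it stands 48 in front of the fence's face.
- pin: Locking pin, about 60 g, upright (axis z), origin at its lower tip. Steel shank diameter 10, 44 long, tapered tip; collar diameter 26, 4 thick; then a blue grip of diameter 20, 34 high (top 82 above the tip). At the start the collar rests on the guard's lug with 33 of shank in the bore; raise it over 46 straight up to draw it clear.
- pin_collar (a point): Centre of the underside of the pin's collar, 44 above the tip.
- notch (a point): Where the collar's underside centre belongs when parked. Yellow bracket plate, 10 thick, 62 x 50, top 188 above the bench (level with this point), on the robot's side of the bed, axes as the jointer's. Its notch is 14 wide, open above, below and towards the robot (-x), closed end 7.5 beyond this point, mouth 39 before it. The collar rests on the plate, the shank hangs in the notch.
- push_block: Bystander: yellow jointer push block with black loop handle, 75 x 120 x 78, lying on the bed's left (+y) part. Origin on its underside, near its middle. Leave it alone.
- offcut: Bystander: pale wooden offcut 70 x 120 x 35 lying on the bed's right (-y) part. Origin on its underside, near its middle. Leave it alone.
- mallet: Bystander: wooden mallet, 95 tall, on the bench at the right. Origin on its underside, near its middle. Leave it alone.
- screwdriver: Bystander: yellow-handled screwdriver on the bench, front right. Origin on its underside, near its middle. Leave it alone.
- chisel: Bystander: yellow-handled chisel, 250 long, on the bench at the left. Origin on its underside, near its middle. Leave it alone.
- glue: Bystander: white glue bottle, diameter 60, 170 tall, on the bench beside the machine. Origin on its underside, near its middle. Leave it alone.
- jar: Bystander: glass jar, diameter 72, 100 tall, on the bench beside the machine. Origin on its underside, near its middle. Leave it alone.
- tin: Bystander: green tin, diameter 74, 110 tall, on the bench beside the machine. Origin on its underside, near its middle. Leave it alone.

How it is judged:
By the outcome, as a careful person would: the job done as asked, in the order asked, and still so for the second after the job is handed in, while the arm keeps its last pose, push and grip.
It also fails if it takes over 48 s, if anything falls off the work surface, if the arm or the gripper's body presses on something with over 40 N, if the wrist force passes 120 N, or if a joint passes its speed limit or range.

## Robot

A 6-joint arm with a two-finger parallel gripper is mounted at the origin on the work surface. World frame = base frame: x ahead of the robot, y to its left, z up, the work surface at z = 0. Lengths are in m, angles in rad, forces in N, time in s.
With the tool pointing down it reaches from about 0.25 to 0.725 m from the base axis. Payload 4 kg.
Tool frame: the origin (TCP) lies midway between the tips of the shut fingers; the grasp point (between the pads) lies grip_point_offset behind it (grip_point_offset is the distance from the TCP to the grasp point, in m); z points along the fingers, y is the line along which they close (so a half turn about z gives the same grasp; the last joint's range is limited). The gripper opens to 85 mm and grips with 20 to 120 N. Pads are 22 mm wide; open, the fingers measure 114 mm over their backs; the gripper's body (76 mm by 85 mm) begins 54 mm behind the grasp point. The pads swing forward as they close: fully open they stand 13 mm farther back than shut.
Start: joints at [1.215, 0.241, 0.005, 1.335, 0, 1.571], TCP at [0.174, 0.469, 0.231] pointing down, gripper open.
Joint ranges: [-2.72, 2.72], [-1.05, 1.87], [-1.09, 1.28], [-1.99, 2.15], [-1.42, 1.44], [-3.14, 3.14]. Speed limits (rad/s): [2.79, 2.79, 3.14, 3.14, 3.14, 3.14].

## Interface

Orientations are given as a unit quaternion [x, y, z, w].
In Python, from workcell import * gives the robot as it stands. The module is installed in compiled form; this text tells all that it offers.
- The arm moves only by the tool arm_command, never from a script. Its arguments are lists of equal length, an entry for each row: "slide": the shift along the tool's x, y, z in cm, a list of three; "spin": the turn about the tool's z in degrees. A call has exactly 5 rows; each row is the pose to reach, as a shift and turn from the pose commanded when the call began, along the tool's axes at that moment; what a row does not reach only later rows make up. A row lasts 1/8 s, in which the tool goes at most 62.5 mm and 10.7 degrees, less where a joint would pass 70% of its speed; a pose out of reach is approached as far as the arm can. A call with a gripper value outside its range is refused whole. "jaw" is the finger opening in cm, from 0 to 8.54, set as the call begins (left out, the last holds). The fingers move at their own pace and stop on an object; the grip force is fixed at half the most. Time passes only in rows, so rows that repeat a pose let the fingers close, or fill a call up. It gives the time, the measured TCP pose, the force, the opening and the grip force at its end, in the units of the state.
- get_obs(): the state, without advancing time (a new reading comes with each control period).
- camera(name): name is "scene" or "side" or "wrist"; returns a dict with "pixels" (400x640x3 uint8, red, green, blue), "range_z" (400x640 float32, m along the optical axis (not along the pixel's ray), 0 where there is no reading), "intrinsics" (3x3 intrinsics, pixels), "rvec" (rotation vector, rad) and "tvec" (3), from world to camera coordinates, as OpenCV has them. Camera axes: x right, y down, z forward; pixel columns grow to the right and rows downward; lengths in m; the calibration is good to about 2 mm. A picture is of the moment at which its call begins.
- job_done(): hands the job in; it is judged then, once.
Trained networks look in a picture, given as the dict that the camera call returned (one of the last four; its "shot" number tells which), for a name from the list of things; names that differ only in an ending like _2 or _b are one class to them, and where a whole thing is asked for, a point or a joint stands for the part that bears it (a point fixed in the world has none). Each returns a list of dicts, best first, with "confidence" (0 to 1); they miss things now and then, are a little off and sometimes report something else, mostly with a low value. They report only what shows in the picture. A call takes as long as a camera call.
- recognise(picture, thing): "centre" ([column, row] in pixels, amid what is visible of it).
- landmark_of(picture, thing): "centre" ([column, row] in pixels: a listed point, or the origin of a listed thing).
The state is a dict: "clock": time; "joint_pos": joint angles; "joint_vel": joint speeds; "tau": joint torques, N m; "eef_pos": TCP position; "tool_rot": TCP orientation; "ft_force": force on the tool from outside, world axes, zero at the start; "ft_torque": the same for the moment, N m; "grip_width": finger opening in m; "grasp_force": force on a finger pad.
Only numpy, scipy, OpenCV 4.12 (cv2) and the standard library are available. Lean on these libraries where they do the work, as an engineer would, in place of code of your own. Each camera call takes 0.05 s, during which the arm holds its last target. There are 200 camera calls.

## Working session

There is one attempt and no reset: what is moved stays moved. The work goes in short steps, Python scripts to look and compute and a tool call to move; the robot and the scene stay as the last step left them, time stands still between calls to the robot, and variables do not carry over. Pictures are saved under pics/ and viewed, at most 11 in all, crops included, and the job is handed in when it is done.

Besides the shell and the picture viewer there is one more tool, called by a JSON object that holds its "api" and its "payload", one argument or row to a line. arm_command: Moves the arm, as the interface text tells. Its arguments: {"type":"object","properties":{"slide":{"type":"array","items":{"type":"array","items":{"type":"number"}}},"spin":{"type":"array","items":{"type":"number"}},"jaw":{"type":"number"}},"required":["slide","spin"]}

```bash
mkdir -p pics; cat > h.py <<'E'
from workcell import *
import numpy as np, cv2
from scipy.spatial.transform import Rotation as R
def ray(p,px):
    K=np.array(p["intrinsics"]);Rm=R.from_rotvec(np.ravel(p["rvec"])).as_matrix();t=np.ravel(p["tvec"])
    d=Rm.T@np.linalg.inv(K)@np.array([px[0],px[1],1.]);c=-Rm.T@t
    return c,d
def at_z(p,px,z):
    c,d=ray(p,px);return c+d*(z-c[2])/d[2]
def at_depth(p,px):
    c,d=ray(p,px);u,v=int(round(px[0])),int(round(px[1]));return c+d*p["range_z"][v,u]
def proj(p,X):
    return cv2.projectPoints(np.array([X],float),np.ravel(p["rvec"]),np.ravel(p["tvec"]),np.array(p["intrinsics"]),None)[0].ravel()
def save(p,n): cv2.imwrite("pics/"+n+".png",p["pixels"][:,:,::-1])
E
python3 - <<'E'
from h import *
np.set_printoptions(precision=4,suppress=True)
o=get_obs();print(o)
try: print(grip_point_offset)
except Exception as e: print(e)
Z=dict(line_end=.18,guard_pivot=.191,guard_post=.215,pin_collar=.191,pin=.147,notch=.188,jointer=0)
for n in["scene","side","wrist"]:
    p=camera(n);save(p,n+"0")
    print(n,"cam",ray(p,(0,0))[0])
    for t,z in Z.items():
        for r in landmark_of(p,t)[:2]: print(t,np.array(r["centre"]),round(r["confidence"],2),at_z(p,r["centre"],z))
E
```

```text
{'clock': 0.0, 'joint_pos': array([ 1.215 ,  0.2414,  0.0037,  1.3352, -0.    ,  1.5708]), 'joint_vel': array([-0.0001, -0.0002, -0.0008, -0.0002, -0.0019, -0.0007]), 'tau': array([ -0.0001, -37.2314,  25.2411,   0.0169,  -0.    ,   0.    ]), 'eef_pos': array([0.1739, 0.4681, 0.2304]), 'tool_rot': array([ 0.177 ,  0.9842, -0.001 , -0.0002]), 'ft_force': array([-0.4874, -0.2616, -0.608 ]), 'ft_torque': array([-0.0147, -0.0035, -0.0009]), 'grasp_force': 0.0, 'grip_width': 0.08571077725054893}
0.0187
scene cam [1.2956 0.7429 1.2129]
line_end [284.1 191.9] 0.81 [ 0.6088 -0.0985  0.18  ]
guard_pivot [341. 198.] 0.76 [0.4929 0.0854 0.191 ]
guard_pivot [356.1 202.7] 0.55 [0.473  0.1412 0.191 ]
guard_post [319.  207.3] 0.61 [0.6002 0.076  0.215 ]
pin_collar [357.2 204.7] 0.44 [0.478  0.1507 0.191 ]
pin_collar [312.4 170.9] 0.42 [ 0.4572 -0.0976  0.191 ]
pin [354.3 211.6] 0.64 [0.4779 0.1405 0.147 ]
notch [375.6 205.2] 0.5 [0.4312 0.1989 0.188 ]
notch [382.5 236.7] 0.45 [0.5324 0.3074 0.188 ]
jointer [323.4 236.6] 0.93 [0.555  0.0571 0.    ]
jointer [421.2 310.3] 0.26 [0.5606 0.5204 0.    ]
side cam [ 0.0235 -0.8703  1.1724]
line_end [359.3 199. ] 0.8 [ 0.6039 -0.1005  0.18  ]
line_end [306.1 173.7] 0.37 [0.5042 0.0993 0.18  ]
guard_pivot [305.8 176.2] 0.58 [0.4919 0.0774 0.191 ]
guard_post [332.9 162.9] 0.86 [0.5979 0.0694 0.215 ]
guard_post [417.5 316.4] 0.38 [ 0.4874 -0.5529  0.215 ]
pin_collar [329.3 157.9] 0.72 [0.6148 0.1238 0.191 ]
pin_collar [296.6 167.7] 0.42 [0.4836 0.1337 0.191 ]
pin [295.4 178.4] 0.37 [0.4737 0.1279 0.147 ]
notch [273.5 165.4] 0.58 [0.4165 0.1888 0.188 ]
jointer [326.5 213.7] 0.89 [0.5547 0.0338 0.    ]
wrist cam [0.1071 0.4932 0.3747]
line_end [308.7 258.9] 0.41 [0.1996 0.4456 0.18  ]
```

View pics/scene0.png

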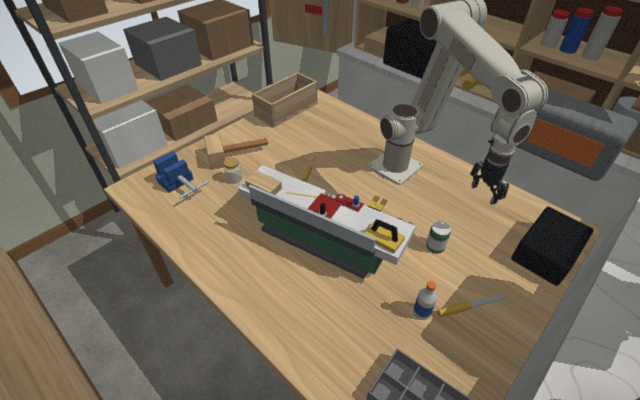

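View pics/side0.png

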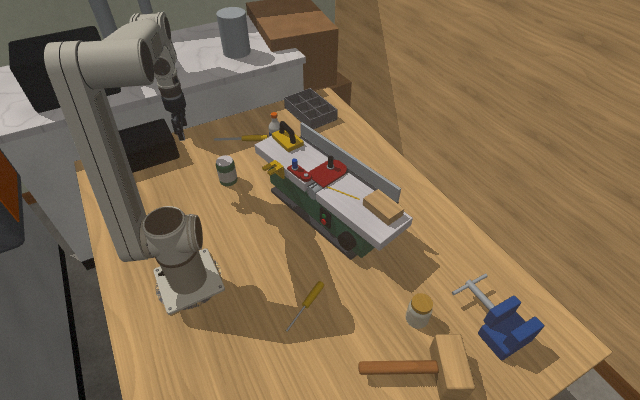

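The pictures agree with the networks. Scene: pin at (356,200), post at (323,208), bracket at (378,202). Side: pin at (295,163), post at (331,160), bracket at (274,169). I'll move in for a wrist-camera measurement.

{"api": "arm_command", "payload": {
  "slide": [
    [-4, -2, -3],
    [-9, -4, -5],
    [-14, -6.5, -7],
    [-19, -9, -9],
    [-24, -11, -10]
  ],
  "spin": [-6, -12, -18, -25, -32]
}}

```text
clock: 1.82
eef_pos: [0.3621, 0.2808, 0.3328]
tool_rot: [-0.103, 0.995, 0.001, 0.001]
ft_force: [0.1, 0.2, 0.6]
grip_width: 0.0857
grasp_force: 0.0
```

```bash
python3 - <<'E'
from h import *
o=get_obs();print(o["joint_pos"],o["eef_pos"],o["tool_rot"])
Rm=R.from_quat(o["tool_rot"]).as_matrix();print(Rm)
print(Rm.T@(np.array([.527,.115,.33])-o["eef_pos"])*100)
E
```

```text
[6.59514398e-01 1.33649518e-01 1.34017339e-01 1.56849750e+00
 3.94071492e-05 4.52654503e-01] [0.36211157 0.28077005 0.33284625] [-1.03245569e-01  9.94655003e-01  7.20547636e-04  1.12202639e-03]
[[-0.97867819 -0.20538906  0.00208327]
 [-0.20538583  0.97867967  0.00166508]
 [-0.00238085  0.0012017  -0.99999644]]
[-12.73191108 -19.61054788   0.29137251]
```

{"api": "arm_command", "payload": {
  "slide": [
    [-3, -3.5, 0],
    [-6, -7.5, 0],
    [-9, -11.5, 0],
    [-12, -15, 0],
    [-12.5, -16, 0]
  ],
  "spin": [0, 0, 0, 0, 0]
}}

```text
clock: 2.45
eef_pos: [0.5171, 0.1486, 0.3304]
tool_rot: [-0.1, 0.995, -0.0, -0.0]
ft_force: [-0.3, 0.4, 0.1]
grip_width: 0.0855
grasp_force: 0.0
```

```bash
python3 - <<'E'
from h import *
np.set_printoptions(precision=4,suppress=True)
o=get_obs();print(o["joint_pos"],o["eef_pos"])
p=camera("wrist");save(p,"w1");print(ray(p,(320,200)))
Z=dict(line_end=.18,guard_pivot=.191,guard_post=.215,pin_collar=.191,pin=.147,notch=.188)
for t,z in Z.items():
    for r in landmark_of(p,t)[:2]: print(t,np.array(r["centre"]),round(r["confidence"],2),at_z(p,r["centre"],z))
np.savez("w1.npz",**{k:p[k] for k in["pixels","range_z","intrinsics","rvec","tvec"]})
E
```

```text
[ 0.2799  0.304   0.3447  1.6125 -0.0002  0.0805] [0.5171 0.1486 0.3304]
(array([0.4471, 0.1344, 0.4739]), array([ 0.2771,  0.0383, -0.9602]))
line_end [ 85.  218.6] 0.78 [ 0.6035 -0.1018  0.18  ]
line_end [324.1 144.5] 0.57 [0.4735 0.1388 0.18  ]
guard_pivot [261.8 152.4] 0.64 [0.4922 0.08   0.191 ]
guard_post [246.  256.4] 0.83 [0.5942 0.0834 0.215 ]
pin_collar [325.4 151.1] 0.65 [0.4785 0.1412 0.191 ]
pin_collar [ 14.2 237.5] 0.49 [ 0.6348 -0.1681  0.191 ]
pin [323.6 145.6] 0.82 [0.4778 0.139  0.147 ]
notch [391.  102.1] 0.98 [0.4213 0.1931 0.188 ]
```

View pics/w1.png

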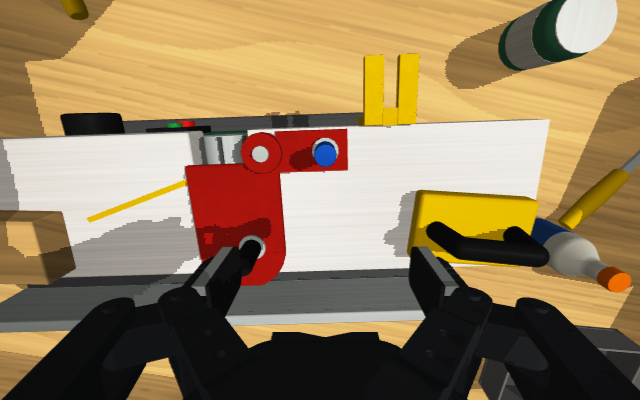

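The wrist view shows the blue pin top at (325,152), boss cap at (260,154), post at (250,245), notch between the prongs around (390,105), and the yellow line's outer end at (88,219). I'll refine these with colour blobs.

```bash
python3 - <<'E'
from h import *
np.set_printoptions(precision=4,suppress=True)
p=dict(np.load("w1.npz"));im=p["pixels"];hsv=cv2.cvtColor(im,cv2.COLOR_RGB2HSV);h,s,v=cv2.split(hsv)
def cloud(m):
    K=p["intrinsics"];Rm=R.from_rotvec(np.ravel(p["rvec"])).as_matrix();t=np.ravel(p["tvec"])
    vv,uu=np.nonzero(m&(p["range_z"]>0));d=p["range_z"][vv,uu]
    return ((np.linalg.inv(K)@np.c_[uu,vv,np.ones_like(uu)].T*d).T-t)@Rm
sub=np.zeros(im.shape[:2],bool)
def box(a,b,c,d):
    m=sub.copy();m[b:d,a:c]=1;return m
b=cloud((h>100)&(h<125)&(s>120)&box(300,130,350,175)); top=b[b[:,2]>.225]
print("pin top",len(top),(top.min(0)+top.max(0))/2,top.min(0),top.max(0))
w=cloud((s<60)&(v>120)&box(248,142,273,167));w=w[w[:,2]>.195];print("cap",len(w),np.median(w,0),(w.min(0)+w.max(0))/2)
y=cloud((h>18)&(h<32)&(s>150)&box(355,45,425,130));y=y[abs(y[:,2]-.188)<.008];print("br z",np.median(y[:,2]))
rect=cv2.minAreaRect((y[:,:2]*1000).astype(np.float32));print("bracket",rect)
bed=cloud((s<40)&(v>150)&box(0,100,560,280));bed=bed[abs(bed[:,2]-.18)<.006];print("bed",len(bed),np.median(bed[:,2]),cv2.minAreaRect((bed[:,:2]*1000).astype(np.float32)))
l=cloud((h>18)&(h<32)&(s>150)&box(70,170,195,235));l=l[abs(l[:,2]-.18)<.01]
c=l[:,:2].mean(0);d=np.linalg.svd(l[:,:2]-c)[2][0];print("line",c,d,np.degrees(np.arctan2(d[1],d[0])))
r=cloud(((h<6)|(h>174))&(s>150)&box(180,120,350,290));print("red z",np.percentile(r[:,2],[10,50,90]))
# notch gap: bracket points across jointer y
for psi in (10,11,12,13):
    a=np.radians(psi);ex=np.array([np.cos(a),np.sin(a)]);ey=np.array([-ex[1],ex[0]])
    Y=y[:,:2]@ey;X=y[:,:2]@ex
    pr=X<X.min()+.035;ys=np.sort(Y[pr]);i=np.argmax(np.diff(ys))
    print(psi,"gap",ys[i],ys[i+1],"Y",Y.min(),Y.max(),"X",X.min(),X.max(),"closed",X[(Y>ys[i]+.003)&(Y<ys[i+1]-.003)].min())
o=get_obs();print(o["eef_pos"],R.from_quat(o["tool_rot"]).as_matrix())
E
```

```text
pin top 401 [0.4776 0.1404 0.2282] [0.4682 0.131  0.2251] [0.487  0.1498 0.2313]
cap 207 [0.4919 0.0803 0.2015] [0.4921 0.0802 0.2011]
br z 0.18868701540903082
bracket ((411.6681823730469, 189.96922302246094), (62.86235046386719, 50.464508056640625), 13.323863983154297)
bed 46163 0.18068869130336337 ((550.17138671875, 92.03646850585938), (162.13865661621094, 574.3088989257812), 13.373920440673828)
line [ 0.5707 -0.0452] [ 0.531  -0.8474] -57.926850111404335
red z [0.1906 0.1917 0.1934]
10 gap 0.10831515721887068 0.12056935483059784 Y 0.08881112004313335 0.1420767480951408 X 0.40576181204365913 0.4703052862208291 closed 0.4538445402043651
11 gap 0.1007650417389475 0.11338255753656105 Y 0.08161026836394357 0.13392030155356016 X 0.4080729954496015 0.47185190295995594 closed 0.45577909801183714
12 gap 0.09318423225117776 0.10616122281713716 Y 0.07438455740643368 0.12580737062460326 X 0.4102598758680381 0.4735413240787591 closed 0.4575748210908235
13 gap 0.08557503794356838 0.09890755036083629 Y 0.06713618819215839 0.11781372709644855 X 0.4123217871540086 0.4752692410439198 closed 0.4592142212352554
[0.5147 0.1514 0.3318] [[-0.9791 -0.2032  0.0004]
 [-0.2032  0.9791  0.0003]
 [-0.0005  0.0002 -1.    ]]
```

{"api": "arm_command", "payload": {
  "slide": [
    [2, -0.1, 2],
    [3.9, -0.25, 5],
    [3.9, -0.25, 8],
    [3.9, -0.25, 10],
    [3.9, -0.25, 10]
  ],
  "spin": [0, -1.5, -1.5, -1.5, -1.5],
  "jaw": 5
}}

```text
clock: 3.42
eef_pos: [0.4761, 0.1405, 0.2302]
tool_rot: [-0.115, 0.993, -0.0, -0.002]
ft_force: [0.5, 0.4, 0.5]
grip_width: 0.0502
grasp_force: 0.0
```

```bash
python3 - <<'E'
from h import *
P=[]
for i in range(4):
    p=camera("wrist");o=get_obs();P.append(o["eef_pos"])
print(np.mean(P,0),np.std(P,0),R.from_quat(o["tool_rot"]).as_matrix()[:2,1]);save(p,"w2")
for t,z in dict(pin_collar=.191,guard_pivot=.191).items():
    for r in landmark_of(p,t)[:2]: print(t,np.array(r["centre"]),round(r["confidence"],2),at_z(p,r["centre"],z))
E
```

```text
[0.47784391 0.14069102 0.23223439] [5.18047972e-04 4.29335016e-05 4.74907886e-04] [-0.22746762  0.97378564]
pin_collar [325.2 224.2] 0.59 [0.47809327 0.14086767 0.191     ]
guard_pivot [233.2 223.9] 0.64 [0.4923518  0.07882886 0.191     ]
```

View pics/w2.png

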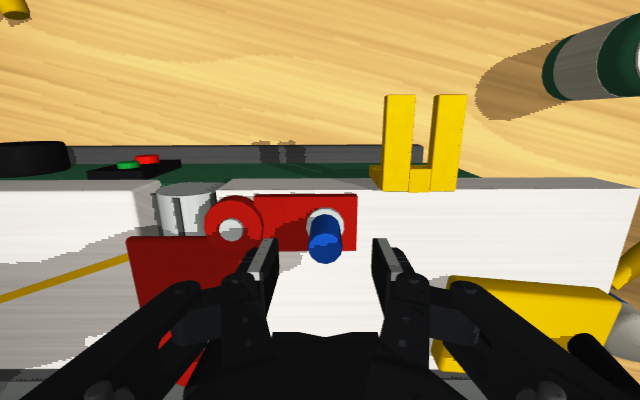

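The pin top at (325,248) is centred between the pads at (262,265) and (385,265). Descending and closing.

{"api": "arm_command", "payload": {
  "slide": [
    [0, 0, 1.5],
    [0, 0, 3.1],
    [0, 0, 3.1],
    [0, 0, 3.1],
    [0, 0, 3.1]
  ],
  "spin": [0, 0, 0, 0, 0]
}}

```text
clock: 4.35
eef_pos: [0.4782, 0.1402, 0.2009]
tool_rot: [-0.114, 0.993, 0.0, 0.001]
ft_force: [-0.3, 0.1, 0.7]
grip_width: 0.0497
grasp_force: 0.0
```

{"api": "arm_command", "payload": {
  "slide": [
    [0, 0, 0],
    [0, 0, 0],
    [0, 0, 0],
    [0, 0, 0],
    [0, 0, 0]
  ],
  "spin": [0, 0, 0, 0, 0],
  "jaw": 1
}}

```text
clock: 4.97
eef_pos: [0.4781, 0.1402, 0.2008]
tool_rot: [-0.114, 0.993, 0.0, 0.001]
ft_force: [-0.2, -0.9, 4.5]
grip_width: 0.0179
grasp_force: 58.9
```

{"api": "arm_command", "payload": {
  "slide": [
    [0, 0, -1],
    [0, 0, -2.5],
    [0, 0, -4],
    [0, 0, -5.5],
    [0, 0, -6.5]
  ],
  "spin": [0, 0, 0, 0, 0]
}}

```text
clock: 5.6
eef_pos: [0.4782, 0.1402, 0.2668]
tool_rot: [-0.114, 0.993, 0.0, 0.001]
ft_force: [-0.1, 0.0, -1.4]
grip_width: 0.0184
grasp_force: 58.6
```

```bash
python3 - <<'E'
from h import *
np.set_printoptions(precision=4,suppress=True)
P=[]
for i in range(3):
    p=camera("side");o=get_obs();P.append(o["eef_pos"])
print(np.mean(P,0),o["ft_force"],o["grip_width"],o["grasp_force"])
s=camera("scene");w=camera("wrist")
for q in(p,s,w):
  for t in("pin","pin_collar","notch"):
    for r in landmark_of(q,t)[:2]: print(t,np.array(r["centre"]),round(r["confidence"],2),at_z(q,r["centre"],dict(pin=.21,pin_collar=.254,notch=.188)[t]))
crop=lambda q,a,b,c,d:cv2.resize(q["pixels"][b:d,a:c,::-1],(390,400),interpolation=cv2.INTER_CUBIC)
cv2.imwrite("pics/sd3.png",np.hstack([crop(p,235,100,365,230),crop(s,295,130,425,260)]))
E
```

```text
[0.4784 0.1403 0.2669] [ 0.0831 -0.4556  0.1155] 0.018158638059344607 58.575486140325665
pin [295.5 164.1] 0.37 [0.4799 0.1335 0.21  ]
pin_collar [295.3 153.1] 0.53 [0.4847 0.1404 0.254 ]
pin_collar [242.5 141. ] 0.34 [0.3468 0.2946 0.254 ]
notch [274.3 165. ] 0.79 [0.42   0.1894 0.188 ]
pin [264.3 186.6] 0.28 [ 0.6604 -0.148   0.21  ]
pin_collar [357.1 188.4] 0.38 [0.4665 0.1349 0.254 ]
notch [377.4 203.9] 0.5 [0.4214 0.1995 0.188 ]
pin [327.7 216.9] 0.78 [0.4767 0.1419 0.21  ]
pin_collar [325.2 247.2] 0.75 [0.4803 0.1408 0.254 ]
pin_collar [552.9  75.7] 0.37 [0.3629 0.2306 0.254 ]
notch [406.9 154.5] 0.75 [0.4209 0.1916 0.188 ]
```

View pics/sd3.png

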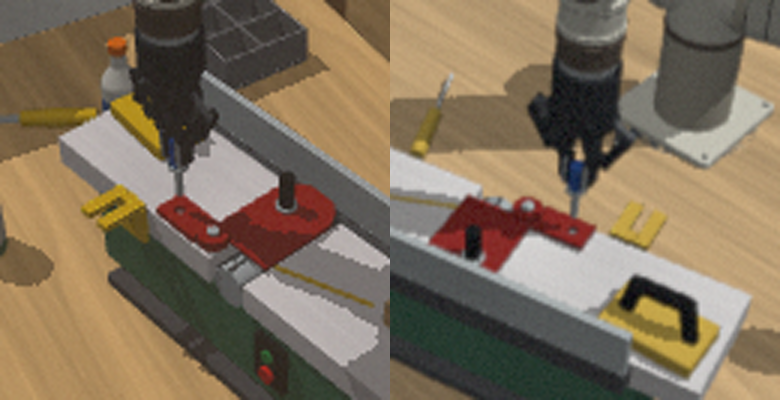

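The pin is out and upright in the grip, and the lug hole is empty. Now to hover over the notch.

{"api": "arm_command", "payload": {
  "slide": [
    [1.5, 2, 0],
    [3, 4, 0],
    [5, 6.3, 0],
    [5, 6.3, 1.2],
    [5, 6.3, 1.2]
  ],
  "spin": [0, 0, 0, 0, 0]
}}

```text
clock: 6.92
eef_pos: [0.4144, 0.1897, 0.2522]
tool_rot: [-0.114, 0.993, -0.0, -0.001]
ft_force: [-0.8, 0.2, -1.2]
grip_width: 0.0181
grasp_force: 58.6
```

```bash
python3 - <<'E'
from h import *
np.set_printoptions(precision=4,suppress=True)
p=camera("wrist");save(p,"w4");o=get_obs();print(o["eef_pos"],R.from_quat(o["tool_rot"]).as_matrix()[:2,:2])
np.savez("w4.npz",**{k:p[k] for k in["pixels","range_z","intrinsics","rvec","tvec"]})
for t,z in dict(pin=.201,pin_collar=.245,notch=.188).items():
    for r in landmark_of(p,t)[:2]: print(t,np.array(r["centre"]),round(r["confidence"],2),at_z(p,r["centre"],z))
E
```

```text
[0.4149 0.1897 0.2527] [[-0.974  -0.2265]
 [-0.2265  0.974 ]]
pin [326.3 219.6] 0.97 [0.4142 0.1906 0.201 ]
pin [419.5 350.2] 0.32 [0.5095 0.2931 0.201 ]
pin_collar [325.1 245.7] 0.67 [0.4143 0.1897 0.245 ]
notch [325.3 221.3] 0.59 [0.4203 0.1913 0.188 ]
```

View pics/w4.png

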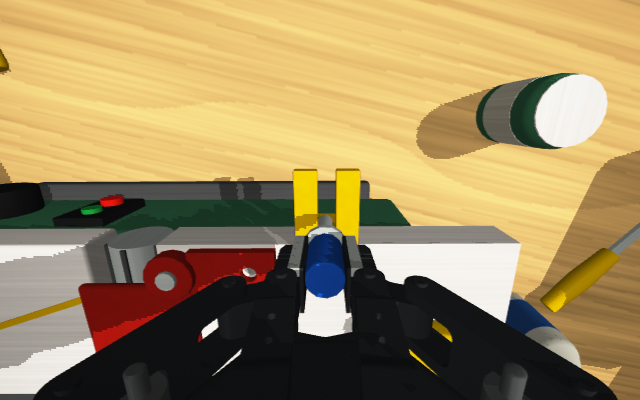

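The prong gap is centred at column 327 and the shank tip at 326, so the pin is aligned. Lowering it.

{"api": "arm_command", "payload": {
  "slide": [
    [0, 0, 1.5],
    [0, 0, 3],
    [0, 0, 4.5],
    [0, 0, 5.4],
    [-0.5, 0, 5.4]
  ],
  "spin": [0, 0, 0, 0, 0]
}}

```text
clock: 7.75
eef_pos: [0.4196, 0.1909, 0.1991]
tool_rot: [-0.114, 0.993, -0.0, -0.0]
ft_force: [-0.1, -0.8, 0.1]
grip_width: 0.0182
grasp_force: 58.7
```

```bash
python3 - <<'E'
from h import *
np.set_printoptions(precision=4,suppress=True)
p=camera("wrist");save(p,"w5");o=get_obs();print(o["eef_pos"],o["ft_force"],o["ft_torque"])
for t,z in dict(pin=.147,pin_collar=.191,notch=.188).items():
    for r in landmark_of(p,t)[:2]: print(t,np.array(r["centre"]),round(r["confidence"],2),at_z(p,r["centre"],z))
E
```

```text
[0.4209 0.1914 0.1996] [ 1.0644  0.3403 -0.1875] [ 0.0577 -0.0864  0.0788]
pin [326.5 218.2] 0.8 [0.4185 0.1918 0.147 ]
pin_collar [322.3 242.7] 0.61 [0.4183 0.189  0.191 ]
```

{"api": "arm_command", "payload": {
  "slide": [
    [0, 0, 0.1],
    [0, 0, 0.2],
    [0, 0, 0.2],
    [0, 0, 0.2],
    [0, 0, 0.2]
  ],
  "spin": [0, 0, 0, 0, 0]
}}

```text
clock: 8.57
eef_pos: [0.4198, 0.1914, 0.1979]
tool_rot: [-0.114, 0.993, 0.0, 0.0]
ft_force: [-1.0, -0.9, 5.4]
grip_width: 0.0184
grasp_force: 59.2
```

{"api": "arm_command", "payload": {
  "slide": [
    [0, 0, 0],
    [0, 0, 0],
    [0, 0, 0],
    [0, 0, 0],
    [0, 0, 0]
  ],
  "spin": [0, 0, 0, 0, 0],
  "jaw": 4.5
}}

```text
clock: 9.2
eef_pos: [0.4196, 0.1913, 0.1972]
tool_rot: [-0.114, 0.993, -0.0, -0.0]
ft_force: [0.6, -1.1, -0.1]
grip_width: 0.0448
grasp_force: 0.0
```

{"api": "arm_command", "payload": {
  "slide": [
    [0, 0, -2],
    [0, 0, -4],
    [0, 0, -6],
    [0, 0, -8],
    [0, 0, -9]
  ],
  "spin": [0, 0, 0, 0, 0]
}}

```text
clock: 9.82
eef_pos: [0.4201, 0.1915, 0.2884]
tool_rot: [-0.114, 0.993, 0.0, 0.001]
ft_force: [-0.0, -0.3, 0.2]
grip_width: 0.0451
grasp_force: 0.0
```

```bash
python3 - <<'E'
from h import *
np.set_printoptions(precision=4,suppress=True)
P=[]
for i in range(3):
    p=camera("wrist");o=get_obs();P.append(o["eef_pos"])
save(p,"w6");print(np.mean(P,0),o["joint_pos"],R.from_quat(o["tool_rot"]).as_matrix()[:2,:2])
for t,z in dict(pin=.144,pin_collar=.188,guard_post=.215,guard_pivot=.191,notch=.188,line_end=.18).items():
    for r in landmark_of(p,t)[:2]: print(t,np.array(r["centre"]),round(r["confidence"],2),at_z(p,r["centre"],z))
E
```

```text
[0.4201 0.1915 0.2882] [ 0.4276  0.1452  0.0311  1.4562 -0.      0.1988] [[-0.9739 -0.2268]
 [-0.2268  0.9739]]
pin [326.  186.9] 0.95 [0.4184 0.1923 0.144 ]
pin_collar [324.2 198.7] 0.77 [0.4189 0.1906 0.188 ]
guard_pivot [188.8 248.4] 0.91 [0.4929 0.0793 0.191 ]
notch [323.7 201. ] 0.76 [0.421  0.1906 0.188 ]
line_end [  6.8 301.7] 0.71 [ 0.6018 -0.1009  0.18  ]
```

View pics/w6.png

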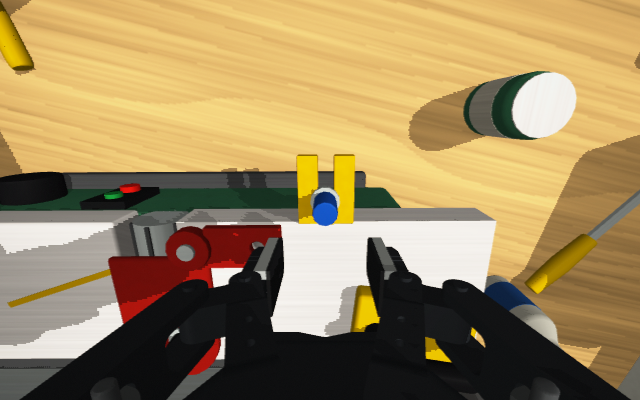

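The pin hangs upright at the closed end of the notch at (325,205), released. Now the post.

{"api": "arm_command", "payload": {
  "slide": [
    [-2.5, -4, 0],
    [-6, -8, 0],
    [-10, -12, 0],
    [-14.5, -14.5, 0],
    [-14.5, -14.5, 2]
  ],
  "spin": [0, 3, 7, 11, 11]
}}

```text
clock: 10.9
eef_pos: [0.5978, 0.0813, 0.2659]
tool_rot: [-0.017, 1.0, -0.0, 0.001]
ft_force: [-0.2, 0.1, -0.0]
grip_width: 0.0447
grasp_force: 0.0
```

```bash
python3 - <<'E'
from h import *
np.set_printoptions(precision=4,suppress=True)
p=camera("wrist");save(p,"w7");o=get_obs();print(o["eef_pos"],o["joint_pos"],R.from_quat(o["tool_rot"]).as_matrix()[:2,:2])
for t,z in dict(guard_post=.215,guard_pivot=.191,line_end=.18).items():
    for r in landmark_of(p,t)[:2]: print(t,np.array(r["centre"]),round(r["confidence"],2),at_z(p,r["centre"],z))
E
```

```text
[0.5945 0.0817 0.2623] [0.1366 0.4428 0.3733 1.507  0.     0.1019] [[-0.9994 -0.0347]
 [-0.0347  0.9994]]
guard_post [330.3 214.4] 0.76 [0.5937 0.0849 0.215 ]
guard_pivot [326.7  65.7] 0.66 [0.4921 0.0789 0.191 ]
line_end [109.  204.8] 0.9 [ 0.6035 -0.1004  0.18  ]
```

View pics/w7.png

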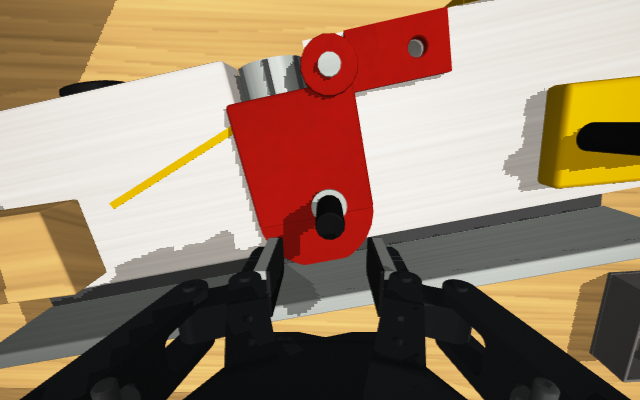

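The post at (330,215) sits between the pads (mid-column 325), and the offcut and line are clear of the swing. Descending and gripping.

{"api": "arm_command", "payload": {
  "slide": [
    [0, 0.15, 2],
    [0, 0.15, 4],
    [0, 0.15, 5.5],
    [0, 0.15, 6.5],
    [0, 0.15, 6.5]
  ],
  "spin": [0, 0, 0, 0, 0]
}}

```text
clock: 11.72
eef_pos: [0.5933, 0.0845, 0.202]
tool_rot: [-0.019, 1.0, -0.0, -0.0]
ft_force: [0.7, 0.1, -0.4]
grip_width: 0.0451
grasp_force: 0.0
```

{"api": "arm_command", "payload": {
  "slide": [
    [0, 0, 0],
    [0, 0, 0],
    [0, 0, 0],
    [0, 0, 0],
    [0, 0, 0]
  ],
  "spin": [0, 0, 0, 0, 0],
  "jaw": 1
}}

```text
clock: 12.35
eef_pos: [0.5942, 0.0844, 0.2033]
tool_rot: [-0.018, 1.0, 0.0, 0.001]
ft_force: [-0.8, -0.4, 5.1]
grip_width: 0.0185
grasp_force: 59.2
```

```bash
python3 - <<'E'
from h import *
np.set_printoptions(precision=4,suppress=True)
P=[]
for i in range(4):
    p=camera("wrist");o=get_obs();P.append(o["eef_pos"])
e=np.mean(P,0);Rm=R.from_quat(o["tool_rot"]).as_matrix()
print(e,o["ft_force"],o["grip_width"],o["grasp_force"],Rm[:2,:2])
pv=np.array([.492,.0800]);d=e[:2]-pv;r=np.hypot(*d);a=np.degrees(np.arctan2(d[1],d[0]));print("r,a",r,a)
for k in np.arange(0,61,6):
    th=np.radians(2-k);q=pv+.102*np.array([np.cos(th),np.sin(th)]);print(k,q,(Rm[:2,:2].T@(q-e[:2])*100))
E
```

```text
[0.5942 0.0844 0.2034] [-1.1143 -1.3696  5.3133] 0.018642909339015266 59.22336781513877 [[-0.9993 -0.0368]
 [-0.0368  0.9993]]
r,a 0.1023199577454377 2.441508841490313
0 [0.5939 0.0836] [ 0.0318 -0.0788]
6 [0.5938 0.0729] [ 0.0897 -1.1449]
12 [0.5925 0.0623] [ 0.2587 -2.1991]
18 [0.59   0.0519] [ 0.5369 -3.2298]
24 [0.5866 0.0418] [ 0.9214 -4.2258]
30 [0.5821 0.0321] [ 1.4079 -5.1762]
36 [0.5766 0.023 ] [ 1.991  -6.0706]
42 [0.5701 0.0144] [ 2.6645 -6.899 ]
48 [0.5629 0.0066] [ 3.4208 -7.6526]
54 [ 0.5548 -0.0004] [ 4.2518 -8.3229]
60 [ 0.5461 -0.0065] [ 5.1483 -8.9027]
```

{"api": "arm_command", "payload": {
  "slide": [
    [0.06, -1.07, 0],
    [0.22, -2.12, 0],
    [0.5, -3.15, 0],
    [0.88, -4.15, 0],
    [1.37, -5.1, 0]
  ],
  "spin": [6, 12, 18, 24, 30]
}}

```text
clock: 13.18
eef_pos: [0.583, 0.0342, 0.2034]
tool_rot: [0.242, 0.97, 0.002, 0.001]
ft_force: [0.3, 4.6, 5.1]
grip_width: 0.0181
grasp_force: 59.3
```

{"api": "arm_command", "payload": {
  "slide": [
    [0.06, -1.07, 0],
    [0.22, -2.12, 0],
    [0.5, -3.15, 0],
    [0.88, -4.15, 0],
    [1.37, -5.1, 0]
  ],
  "spin": [6, 12, 18, 24, 30]
}}

```text
clock: 13.8
eef_pos: [0.548, -0.0044, 0.2034]
tool_rot: [0.485, 0.875, 0.002, 0.002]
ft_force: [3.9, 4.9, 3.4]
grip_width: 0.0185
grasp_force: 59.2
```

```bash
cat > m.py <<'E'
from h import *
np.set_printoptions(precision=4,suppress=True)
P=[];L=[];V=[]
for i in range(5):
    p=camera("wrist");o=get_obs();P.append(o["eef_pos"])
    for n,z,A in(("line_end",.18,L),("guard_pivot",.191,V)):
        for r in landmark_of(p,n)[:1]: A.append([*at_z(p,r["centre"],z)[:2],r["confidence"]])
e=np.mean(P,0);print(e,np.std(P,0),o["ft_force"],o["grip_width"],o["grasp_force"])
print(np.array(L),np.array(V))
pv=np.array([.492,.0800]);d=e[:2]-pv;print("r,a",np.hypot(*d),np.degrees(np.arctan2(d[1],d[0])))
for n in("scene","side"):
    q=camera(n)
    for t,z in dict(guard_post=.215,pin_collar=.188,line_end=.18).items():
        for r in landmark_of(q,t)[:1]: print(n,t,np.array(r["centre"]),round(r["confidence"],2),at_z(q,r["centre"],z))
    cr=lambda q,a,b:cv2.resize(q["pixels"][b:b+130,a:a+130,::-1],(390,400),interpolation=cv2.INTER_CUBIC)
    if n=="scene": A=cr(q,270,130)
    else: A=np.hstack([cr(q,260,100),A])
import sys
cv2.imwrite("pics/%s.png"%sys.argv[1],A);save(p,sys.argv[1]+"w")
np.savez("last.npz",**{k:p[k] for k in["pixels","range_z","intrinsics","rvec","tvec"]})
E
python3 m.py open1
```

```text
[ 0.5479 -0.0045  0.2034] [0.0005 0.0003 0.    ] [4.1332 2.8583 4.231 ] 0.01843526063272753 59.2830967867485
[[0.4908 0.0807 0.36  ]] [[0.4932 0.0795 0.56  ]
 [0.4928 0.0802 0.56  ]
 [0.4924 0.0794 0.92  ]
 [0.4914 0.0798 0.86  ]
 [0.4915 0.0796 0.97  ]]
r,a 0.1012865748907492 -56.519271024454206
scene guard_post [310.8 190.4] 0.94 [ 0.5589 -0.0054  0.215 ]
scene pin_collar [380.5 200.1] 0.38 [0.3979 0.1956 0.188 ]
scene line_end [287.6 193.3] 0.7 [ 0.6049 -0.0834  0.18  ]
side guard_post [331.3 175.2] 0.94 [0.5605 0.016  0.215 ]
side pin_collar [275.4 163.9] 0.43 [0.4261 0.1931 0.188 ]
```

View pics/open1w.png

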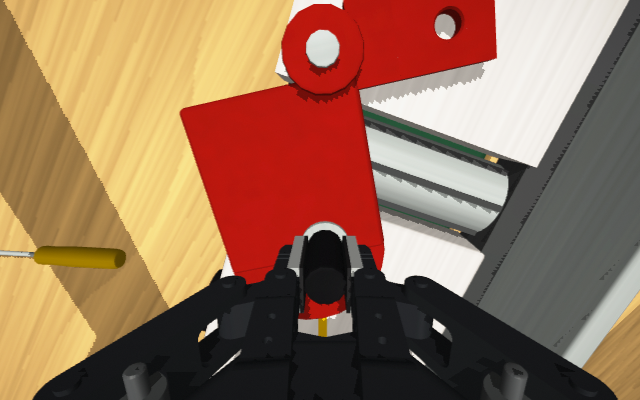

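The guard is swung open and still held. The yellow line shows just beyond the plate at (323,325), the cap is at (323,48) and the post at (325,260). I'll measure the angle precisely from this picture and the earlier line fit.

```bash
python3 - <<'E'
from h import *
np.set_printoptions(precision=4,suppress=True)
p=dict(np.load("last.npz"));h,s,v=cv2.split(cv2.cvtColor(p["pixels"],cv2.COLOR_RGB2HSV))
def B(a,b,c,d):
    m=np.zeros(h.shape,bool);m[b:d,a:c]=1;return m
ang=lambda a,b:np.degrees(np.arctan2(b[1]-a[1],b[0]-a[0]))
def mid(m):
    vv,uu=np.nonzero(m);return (uu.min()+uu.max())/2,(vv.min()+vv.max())/2,len(uu)
c=mid((s<60)&(v>120)&B(303,27,345,69));pv=at_z(p,c[:2],.201);print("cap",c,pv)
m=(h>18)&(h<32)&(s>130)&B(305,312,345,345);vv,uu=np.nonzero(m);st=at_z(p,(uu.mean(),vv.mean()),.18);print("stub",uu.mean(),vv.mean(),len(uu),st,ang(pv,st))
m=(v<70)&B(305,245,342,300)
for row in range(262,303,5):
    k=np.nonzero(v[row,298:350]<75)[0];print(row,k.min()+298,k.max()+298,v[row,296:352:4])
print("top if 58",proj(p,[pv[0]+.102*np.cos(np.radians(-58)),pv[1]+.102*np.sin(np.radians(-58)),.236]),"56.5",proj(p,[pv[0]+.102*np.cos(np.radians(-56.5)),pv[1]+.102*np.sin(np.radians(-56.5)),.236]))
# guard edge / lug: shut-vs-open rotation via lug hole
hh=mid((s<110)&B(432,8,458,42));X=at_z(p,hh[:2],.191);print("hole",hh,X,"angle",ang(pv,X))
# line in w1 relative to cap in w1
p=dict(np.load("w1.npz"));h,s,v=cv2.split(cv2.cvtColor(p["pixels"],cv2.COLOR_RGB2HSV))
m=(h>18)&(h<32)&(s>130)&B(80,170,190,235);vv,uu=np.nonzero(m)
W=np.array([at_z(p,(a,b),.18)[:2] for a,b in zip(uu,vv)]);cp=W.mean(0);d=np.linalg.svd(W-cp)[2][0]
pv=at_z(p,mid((s<60)&(v>120)&B(248,142,273,167))[:2],.201);print("w1 pivot",pv,"line dir",np.degrees(np.arctan2(d[1],d[0])),"pivot->mid",ang(pv,cp),"ends",W[W[:,1].argmin()],ang(pv,W[W[:,1].argmin()]))
E
```

```text
cap (np.float64(322.0), np.float64(48.0), 964) [0.4923 0.0803 0.201 ]
stub 322.1036585365854 327.1646341463415 164 [ 0.5836 -0.0653  0.18  ] -57.898226946417005
262 300 349 [126  47  13  12  11  13  15  14  14  14  11  12  12  21]
267 299 349 [131  24  11  13  14  13  22  19  17  17  12  12  10  23]
272 300 349 [192  43  12  13  26  24  23  23  23  23  23  16  12  41]
277 298 349 [20 43 12 25 22 23 23 23 24 23 24 24 11 43]
282 298 349 [18 40 13 22 22 23 23 23 24 24 25 25 24 44]
287 298 349 [18 39 18 21 21 22 23 23 24 25 25 24 18 43]
292 298 349 [17 26 13 21 22 23 23 23 23 23 24 24 21 43]
297 298 349 [ 21  39  17 138  21  23  23  22  23  23  25  24  76  42]
302 298 349 [ 17  25  15 112 182  66  20  22  23  28 183 114 116  27]
top if 58 [321.1544 285.2658] 56.5 [327.1863 285.2067]
hole (np.float64(445.0), np.float64(26.0), 430) [0.5363 0.1219 0.191 ] angle 43.417762937991874
w1 pivot [0.4919 0.0804 0.201 ] line dir -57.89428021470751 pivot->mid -57.841831982889886 ends [ 0.6036 -0.0996] -58.199115533387854
```

```bash
python3 - <<'E'
from h import *
np.set_printoptions(precision=4,suppress=True)
p=dict(np.load("last.npz"));im=p["pixels"];h,s,v=cv2.split(cv2.cvtColor(im,cv2.COLOR_RGB2HSV))
pv=np.array([.4921,.0803]);ang=lambda b:np.degrees(np.arctan2(b[1]-pv[1],b[0]-pv[0]))
red=(((h<8)|(h>172))&(s>150)).astype(np.uint8)
hole=(1-red);n,lab,st,ce=cv2.connectedComponentsWithStats(hole)
k=lab[26,445];m=(lab==k).astype(np.uint8);c=max(cv2.findContours(m,0,1)[0],key=len)
e=cv2.fitEllipse(c);print(st[k],e,at_z(p,e[0],.191),ang(at_z(p,e[0],.191)))
# post: ring of light at base & top disc
sub=im[225:310,290:360];big=cv2.resize(sub,(700,600)[:2],interpolation=cv2.INTER_CUBIC)
big=np.clip(big.astype(float)*3,0,255).astype(np.uint8);cv2.imwrite("pics/post.png",big[:,:,::-1])
E
```

```text
[434  13  22  27 449] ((444.7230224609375, 26.005407333374023), (20.856651306152344, 25.429054260253906), 168.86639404296875) [0.5362 0.1218 0.191 ] 43.274644063587246
```

View pics/post.png

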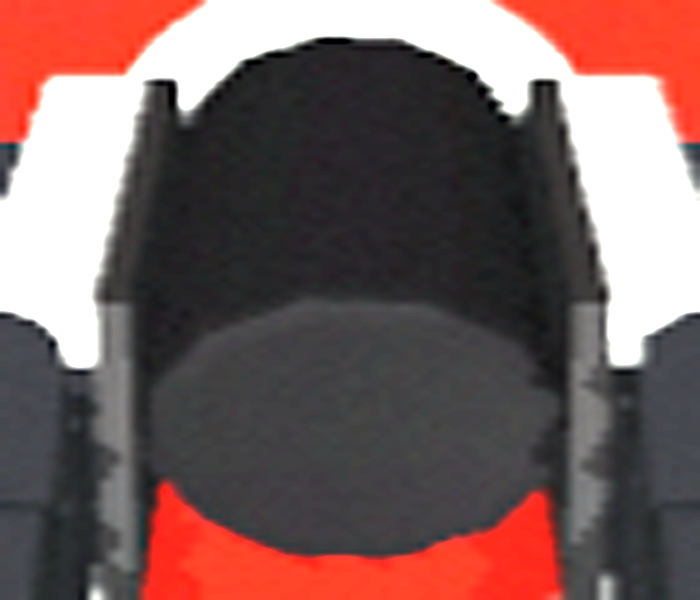

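Post-top centre at (325.2,285.5) gives about −57.0°, against −57.9° for the line. I'll nudge it 1° further.

{"api": "arm_command", "payload": {
  "slide": [
    [0, -0.09, 0],
    [0, -0.17, 0],
    [0, -0.17, 0],
    [0, -0.17, 0],
    [0, -0.17, 0]
  ],
  "spin": [0.5, 1, 1, 1, 1]
}}

```text
clock: 15.58
eef_pos: [0.5467, -0.0052, 0.2033]
tool_rot: [0.49, 0.872, 0.002, 0.002]
ft_force: [4.0, 4.2, 3.9]
grip_width: 0.0186
grasp_force: 59.3
```

```bash
python3 m.py open2; python3 - <<'E'
from h import *
np.set_printoptions(precision=4,suppress=True)
p=dict(np.load("last.npz"));im=p["pixels"];h,s,v=cv2.split(cv2.cvtColor(im,cv2.COLOR_RGB2HSV))
m=np.zeros(h.shape,bool);m[27:69,300:345]=1;m&=(s<60)&(v>120);vv,uu=np.nonzero(m);c=((uu.min()+uu.max())/2,(vv.min()+vv.max())/2);pv=at_z(p,c,.201)
m=np.zeros(h.shape,bool);m[312:345,305:345]=1;m&=(h>18)&(h<32)&(s>130);vv,uu=np.nonzero(m);st=at_z(p,(uu.mean(),vv.mean()),.18) if len(uu) else pv
print("cap",c,pv,"stub",len(uu),uu.mean(),np.degrees(np.arctan2(st[1]-pv[1],st[0]-pv[0])))
# light base ring: leftmost/rightmost bright low-sat cols on rows 225-235, and post-top
for r in range(222,236,2):
    k=np.nonzero((s[r,295:355]<90)&(v[r,295:355]>90))[0]
    if len(k):print(r,k.min()+295,k.max()+295,end="; ")
for r in(297,299,301):
    k=np.nonzero(v[r,310:342]<60)[0];print(r,k.min()+310,k.max()+310,end="; ")
for a in(-57,-58,-59):
    print(a,[proj(p,[pv[0]+.102*np.cos(np.radians(a)),pv[1]+.102*np.sin(np.radians(a)),z]) for z in(.191,.236)])
E
```

```text
[ 0.5467 -0.0052  0.2033] [0. 0. 0.] [3.4031 3.6813 3.9551] 0.01857175567489361 59.27886290115566
[[ 0.5575 -0.0251  0.24  ]
 [ 0.4037 -0.1071  0.61  ]] [[0.4915 0.0792 0.83  ]
 [0.492  0.0806 0.8   ]
 [0.4927 0.0801 0.56  ]
 [0.4918 0.0801 0.93  ]
 [0.4904 0.0799 0.82  ]]
r,a 0.10126498420483501 -57.286320687421885
scene pin_collar [377.9 202.1] 0.59 [0.4127 0.1951 0.188 ]
scene line_end [290.4 194.3] 0.93 [ 0.6013 -0.0718  0.18  ]
side guard_post [330.  177.2] 0.79 [0.5514 0.0094 0.215 ]
side pin_collar [272.4 163.1] 0.46 [0.4183 0.2025 0.188 ]
side line_end [360.2 198.3] 0.61 [ 0.6084 -0.0992  0.18  ]
cap (np.float64(322.0), np.float64(48.0)) [0.4924 0.0803 0.201 ] stub 172 326.1744186046512 -57.94497585353514
222 318 332; 224 313 336; 226 310 339; 228 308 341; 230 306 343; 232 305 344; 234 304 346; 297 310 340; 299 312 339; 301 315 334; -57 [array([327.7331, 242.1199]), array([329.1874, 285.1492])]
-58 [array([324.7372, 242.1844]), array([325.1668, 285.2345])]
-59 [array([321.7405, 242.2008]), array([321.1453, 285.2584])]
```

View pics/open2.png

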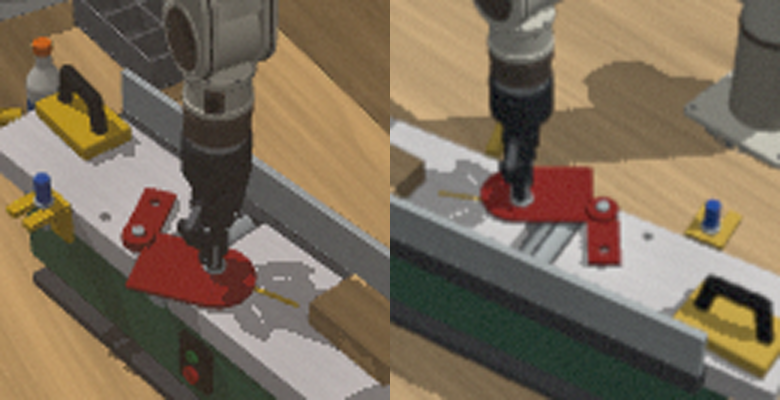

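The post's base ring (324.7) and top (about 325.2) both give −58.0°, against −57.9° for the line. The pin hangs upright in the bracket, nothing else has moved, and the arm is steady. Handing in.

```bash
python3 -c "
from workcell import *
print(job_done())"
```

```text
the job is handed in; nothing more can be done
None
```

The locking pin hangs upright at the closed end of the bracket notch, released, and the arm is holding the guard steady at 60° with the post within about 0.1° of the yellow line; the job is handed in at about 16 s of the 48 s limit.

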